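# Connect the antenna and hold the talk bar down

### The arm

A 6-joint arm with a two-finger parallel gripper is mounted at the origin on the work surface. World frame = base frame: x ahead of the robot, y to its left, z up, the work surface at z = 0. Lengths are in m, angles in rad, forces in N, time in s.
With the tool pointing down it reaches from about 0.375 to 0.975 m from the base axis. Payload 3.8 kg.
Tool frame: the origin (TCP) lies midway between the tips of the shut fingers; the grasp point (between the pads) lies 19 mm behind it; z points along the fingers, y is the line along which they close (so a half turn about z gives the same grasp; the last joint's range is limited). The gripper opens to 85 mm and grips with 20 to 120 N. Pads are 22 mm wide; open, the fingers measure 114 mm over their backs; the gripper's body (76 mm by 85 mm) begins 54 mm behind the grasp point. The pads swing forward as they close: fully open they stand 13 mm farther back than shut.
Start: joints at [-1.229, 0.264, 1.604, -0, 1.274, -0.037], TCP at [0.25, -0.627, 0.231] pointing down, gripper open.
Joint ranges: [-2.63, 2.63], [-0.94, 2.18], [0.31, 2.57], [-1.31, 4.45], [0, 2.66], [-2.55, 2.55]. Speed limits (rad/s): [2.57, 2.57, 3.14, 3.14, 3.14, 3.14].

### API

Orientations are given as a rotation vector (axis times angle).
In Python, from workcell import bot gives the robot as it stands.
- The arm moves only by the tool step_arm, never from a script. Its argument "motion" is a list of rows, each a list of 5 numbers: the finger opening in cm, from 0 to 8.54, then the shift along the tool's x, y, z in cm, then the turn about the tool's z in degrees. In form: [[claw, dx, dy, dz, twist], ...]. A call has 1 to 20 rows; each row is the pose to reach, as a shift and turn from the pose commanded when the call began, along the tool's axes at that moment; what a row does not reach only later rows make up. A row lasts 1/10 s, in which the tool goes at most 50 mm and 8.59 degrees, less where a joint would pass 70% of its speed; a pose out of reach is approached as far as the arm can. A call with a gripper value outside its range is refused whole. The fingers move at their own pace and stop on an object; "force" is the grip in N (left out, the last holds). Time passes only in rows, so rows that repeat a pose let the fingers close. It gives the time, the measured TCP pose, the force, the opening and the grip force at its end, in the units of the state.
- bot.read_state(): the state, without advancing time (a new reading comes with each control period).
- bot.read_camera(name): name is "side" or "top" or "wrist"; returns (picture, depth): 420x560x3 uint8, red, green, blue; 420x560 float32, m along the optical axis (not along the pixel's ray), 0 where there is no reading.
- bot.calibration(name): a dict with "mtx" (3x3 intrinsics, pixels), "origin" and "orientation" of the camera in the world; the wrist camera has in their place "T_tool_cam" (4x4, takes a point from camera to tool coordinates, whose origin is the TCP and whose axes are the flange's). Camera axes: x right, y up, looking along -z (the intrinsics and any distortion apply to the point x, -y, -z); pixel columns grow to the right and rows downward; lengths in m; the calibration is good to about 2 mm. A picture is of the moment at which its call begins: read the wrist's pose just before it. calibration takes no time and is no camera call.
- bot.finish_job(): hands the job in; it is judged then, once.
The state is a dict: "time": time; "q": joint angles; "joint_vel": joint speeds; "joint_torque": joint torques, N m; "tool_pos": TCP position; "tcp_rot": TCP orientation; "wrist_force": force on the tool from outside, world axes, zero at the start; "torque": the same for the moment, N m; "width": opening from 0.0 (shut) to 1.0 (fully open); "grip_force": force on a finger pad.
Only numpy, scipy, OpenCV 4.12 (cv2) and the standard library are available. Lean on these libraries where they do the work, as an engineer would, in place of code of your own. Each camera call takes 0.05 s, during which the arm holds its last target. There are 200 camera calls.

### The job

Put the station on the air: first push the slide switch on top of the aluminium antenna box all the way to its end stop at the end of the box that has the round coax socket (away from the finned block), and only then press the wide talk bar of the desk microphone fully down with the fingers and keep it down. Press firmly but do not lean on it (about 10 N holds it down; never more than 40 N), and leave everything else on the bench where it is. The program finishes while still holding the bar down: do not let go.

Things in the scene. Friction and masses are not known exactly. Their poses are not given: they have to be found in the camera images.
- antenna_box: aluminium box screwed to the bench, 110 (x) x 160 (y) x 45 mm high; origin under its centre. A round coax socket sticks out 18 mm from its +y end, a black finned block 26 mm from its -y end. Its top carries the slide switch, and along the -x edge a row of three small fixed toggles up to 60 mm above the bench, to be ignored.
- selector_grip (a point): centre of the slide switch's grip, an upright black block 34 (x) x 16 (y) x 22 mm high on top of the antenna box, its top 70 mm and its centre 59 mm above the bench. Axes as the box; it slides along +y, towards the coax socket.
- selector (a joint): slide switch, in m: 0 at the finned end, 0.060 at the end stop on the coax socket's side; starts between 0 and 0.030; stays where it is left, moving it takes about 2 N
- desk_mic: desk microphone screwed to the bench: grey base 180 x 110 mm and 34 mm high, reaching from 50 mm before (-x) to 130 mm behind (+x) the origin, which lies at bench height under the centre of the talk bar. A thin stem at its far +y corner (x = +112, y = +38 mm) carries the microphone head (40 mm across, at x = +110, y = +58 mm), up to 190 mm above the bench. Two small round buttons behind the bar are fixed, to be ignored.
- bar_top (a point): centre of the talk bar's upper face; the bar is a black plate 50 (x) x 75 (y) mm at the front of the microphone base, its face 54 mm above the bench when released and 42 mm when fully down. Axes as the base.
- talk_bar (a joint): how far the talk bar is pressed down, in m: 0 released, 0.012 fully down on a rigid stop. A spring raises it: 4 N to start moving it, 10 N fully down.
- tape_roll: roll of white tape lying flat, 68 mm across, 24 mm high; origin under its centre. Loose; leave it alone.
- screwdriver: screwdriver lying on the bench, 160 mm long; origin under its middle. Loose; leave it alone.
- mug: white mug, 80 mm across, 90 mm high; origin under its centre. Loose; leave it alone.
- paddle_key: Morse paddle on a marble block, 75 x 90 mm, about 46 mm high; origin under its centre. Loose; leave it alone.
- handheld: hand-held radio lying on its back, body 100 x 55 x 32 mm, with an aerial 120 mm long; origin under the body's centre. Loose; leave it alone.

How it is judged:
On the way, in this order (a step that is already met when the one before it is completed fails the run):
1. the slide switch is at its end stop on the coax socket's side (value of joint selector above 0.056 m), for 0.2 s.
2. the talk bar is pressed fully down by the fingers and held for a second (value of joint selector above 0.056 m and value of joint talk_bar above 0.0095 m and contact force between desk_mic and the fingers above 4 N), for 1 s.
At the end, for the whole second after the job is handed in: the slide switch is home (above 56 of 60 mm) and the fingers are holding the talk bar down (above 9.5 of 12 mm, pressing with 4 to 40 N) through the last second (all of step 2 and contact force between desk_mic and the fingers below 40 N); the arm keeps its last pose, push and grip.
It fails at once if the talk bar was pressed before the slide switch was home (value of joint talk_bar above 0.005 m and value of joint selector below 0.054 m).
It fails at once if the microphone was pressed by the fingers with more than 40 N (contact force between desk_mic and the fingers above 40 N).
It fails at once if something else on the bench was disturbed (distance of any of tape_roll, screwdriver, mug, paddle_key, handheld from where it was at the start of the episode above 0.025 m).
It also fails if it takes over 53 s, if anything falls off the work surface, if the arm or the gripper's body presses on something with over 40 N, if the wrist force passes 120 N, or if a joint passes its speed limit or range.

## Working session

There is one attempt and no reset: what is moved stays moved. The work goes in short steps, Python scripts to look and compute and a tool call to move; the robot and the scene stay as the last step left them, time stands still between calls to the robot, and variables do not carry over. Pictures are saved under pics/ and viewed, at most 10 in all, crops included, and the job is handed in when it is done.

Besides the shell and the picture viewer there is one more tool, called after "Emit:" in YAML: its name, and indented under it one key for each argument. step_arm: Moves the arm, as the interface text tells. Its arguments: {"type":"object","properties":{"motion":{"type":"array","items":{"type":"array","items":{"type":"number"}}},"force":{"type":"number"}},"required":["motion"]}

```bash
mkdir -p pics; ls; python3 - <<'E'
from workcell import bot
import cv2,numpy as np
s=bot.read_state();print(s)
for n in("top","side"):
    p,d=bot.read_camera(n);cv2.imwrite(f"pics/{n}0.png",p[:,:,::-1]);np.savez(f"pics/{n}0.npz",p=p,d=d)
    print(n,bot.calibration(n))
print(bot.calibration("wrist"))
E
```

```text
pics
{'time': 0.0, 'q': array([-1.22889937e+00,  2.64760003e-01,  1.60537921e+00, -3.23784952e-05,
        1.27368988e+00, -3.68693678e-02]), 'joint_vel': array([-0.00132912, -0.00022407, -0.00114319,  0.00046739,  0.00038158,
        0.00010282]), 'joint_torque': array([-2.85460419e-04, -5.15112269e+01, -3.67309177e+01, -5.21124025e-05,
        1.30571725e-02,  7.18344424e-07]), 'tool_pos': array([ 0.24936016, -0.62646524,  0.22995459]), 'tcp_rot': array([-3.08325348e+00, -5.91014038e-01,  5.81347654e-04]), 'wrist_force': array([ 0.12829852,  0.22739647, -0.17424707]), 'torque': array([ 0.03327117,  0.00362988, -0.04247508]), 'grip_force': 0.0, 'width': 1.001241225699588}
top {'mtx': array([[524.09262006,   0.        , 273.3516624 ],
       [  0.        , 524.09262006, 201.87060018],
       [  0.        ,   0.        ,   1.        ]]), 'origin': array([ 0.29493909, -0.01657438,  1.4973329 ]), 'orientation': array([ 0.09603817, -0.07947583, -1.59862553])}
side {'mtx': array([[429.72615594,   0.        , 276.12277451],
       [  0.        , 429.72615594, 205.47673782],
       [  0.        ,   0.        ,   1.        ]]), 'origin': array([0.04921037, 0.86084135, 0.97800188]), 'orientation': array([ 0.23296174, -1.0904804 , -2.48263706])}
{'mtx': array([[315.46509138,   0.        , 280.75226836],
       [  0.        , 315.46509138, 205.16739457],
       [  0.        ,   0.        ,   1.        ]]), 'T_tool_cam': array([[ 1.07955541e-03,  9.51796076e-01,  3.06729627e-01,
         7.79443581e-02],
       [ 9.99999339e-01, -1.14915076e-03,  4.63029397e-05,
        -9.91431439e-04],
       [ 3.96549539e-04,  3.06729374e-01, -9.51796687e-01,
        -1.42113799e-01],
       [ 0.00000000e+00,  0.00000000e+00,  0.00000000e+00,
         1.00000000e+00]])}
```

View pics/top0.png

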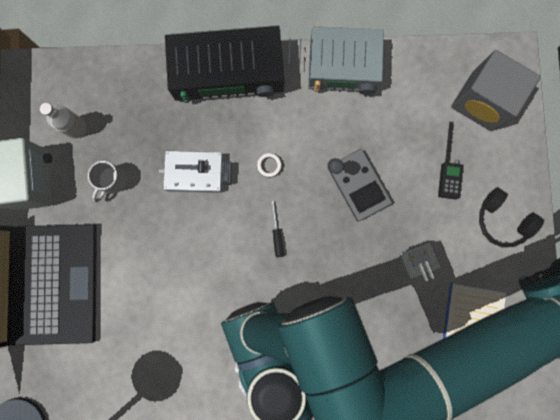

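View pics/side0.png

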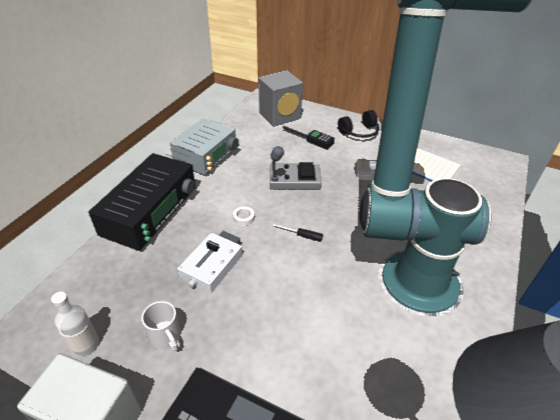

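Top view: antenna box at (193,171) with its socket on the left (+y), grip near (204,166). The mic's talk bar is near (368,195), its head at (336,166).

```bash
cat > h.py <<'E'
import numpy as np,cv2
from scipy.spatial.transform import Rotation as R
def cast(uv,K,R_,o,z):
    uv=np.atleast_2d(np.asarray(uv,float))
    c=np.c_[(uv[:,0]-K[0,2])/K[0,0],-(uv[:,1]-K[1,2])/K[1,1],-np.ones(len(uv))]
    w=c@R_.T
    return o+w*((z-o[2])/w[:,2])[:,None]
def blobs(mask,roi):
    x0,y0,x1,y1=roi;m=np.zeros(mask.shape,np.uint8);m[y0:y1,x0:x1]=mask[y0:y1,x0:x1]
    cs,_=cv2.findContours(m,cv2.RETR_EXTERNAL,cv2.CHAIN_APPROX_NONE)
    return sorted(cs,key=cv2.contourArea,reverse=True)
E
python3 - <<'E'
from h import *
from workcell import bot
a=np.load("pics/top0.npz");p=a['p'];g=p.max(2)
c=bot.calibration("top");K,o,M=c['mtx'],c['origin'],R.from_rotvec(c['orientation']).as_matrix()
def show(n,mask,roi,z,k=2):
    for b in blobs(mask,roi)[:k]:
        r=cv2.minAreaRect(b);q=cast(cv2.boxPoints(r),K,M,o,z)
        print(n,cv2.contourArea(b),np.round(r[0],1),'ctr',q.mean(0).round(4),'e1',(q[1]-q[0]).round(4),'e2',(q[2]-q[1]).round(4))
show('box',(g>150),(155,140,235,200),.045,1)
show('grip',(g<60),(170,155,215,178),.07)
show('bar',(g<60),(345,178,390,215),.054)
big=cv2.resize(p[130:230,140:400],None,fx=3,fy=3,interpolation=cv2.INTER_CUBIC);cv2.imwrite("pics/crop.png",big[:,:,::-1])
E
```

```text
box 2149.0 [189.5 170. ] ctr [0.555  0.2296 0.045 ] e1 [-0.0054 -0.1726  0.    ] e2 [-0.1139  0.002   0.    ]
grip 17.0 [203.8 166.7] ctr [0.5583 0.1855 0.07  ] e1 [ 0.0255 -0.0032  0.    ] e2 [-0.0018 -0.0128  0.    ]
bar 562.5 [367.1 196.2] ctr [ 0.4644 -0.2637  0.054 ] e1 [ 0.0347 -0.0748  0.    ] e2 [-0.0533 -0.0233  0.    ]
bar 9.0 [346.5 180. ] ctr [ 0.5114 -0.2088  0.054 ] e1 [-0.0003 -0.0083  0.    ] e2 [-0.0112  0.0005  0.    ]
```

View pics/crop.png

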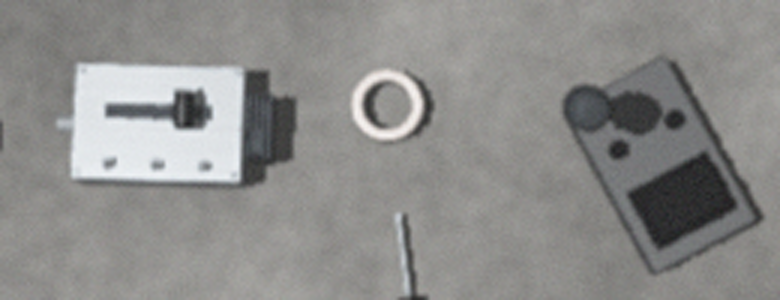

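Emit:
step_arm:
  motion:
    - [0,0,0,-4,0]
    - [0,56.6,-59,-4,21.7]
    - [0,56.6,-59,-4,21.7]
    - [0,56.6,-59,-4,21.7]
    - [0,56.6,-59,-4,21.7]
    - [0,56.6,-59,-4,21.7]
    - [0,56.6,-59,-4,21.7]
    - [0,56.6,-59,-4,21.7]
    - [0,56.6,-59,-4,21.7]
    - [0,56.6,-59,-4,21.7]
    - [0,56.6,-59,-4,21.7]
    - [0,56.6,-59,-4,21.7]
    - [0,56.6,-59,-4,21.7]
    - [0,56.6,-59,-4,21.7]
    - [0,56.6,-59,-4,21.7]
    - [0,56.6,-59,-4,21.7]
    - [0,56.6,-59,-4,21.7]
    - [0,56.6,-59,-4,21.7]
    - [0,56.6,-59,-4,21.7]
    - [0,56.6,-59,-4,21.7]

```text
time: 2.1
tool_pos: [0.5567, 0.1297, 0.2706]
tcp_rot: [3.14, 0.001, -0.003]
wrist_force: [1.1, -0.1, 0.8]
width: 0.0
grip_force: 0.0
```

```bash
cat >> h.py <<'E'
def wrist(bot):
    s=bot.read_state();p,d=bot.read_camera("wrist");c=bot.calibration("wrist");T=c['T_tool_cam']
    M=R.from_rotvec(s['tcp_rot']).as_matrix()
    return p,d,c['mtx'],M@T[:3,:3],s['tool_pos']+M@T[:3,3],s
def cloud(d,K,Rw,o):
    v,u=np.mgrid[:d.shape[0],:d.shape[1]]
    c=np.stack([(u-K[0,2])/K[0,0]*d,-(v-K[1,2])/K[1,1]*d,-d],-1)
    return c@Rw.T+o
E
python3 - <<'E'
from h import *
from workcell import bot
p,d,K,Rw,o,s=wrist(bot)
cv2.imwrite("pics/w1.png",p[:,:,::-1]);np.savez("pics/w1.npz",p=p,d=d)
W=cloud(d,K,Rw,o);z=W[...,2]
print(s['tool_pos'],s['q'].round(2))
m=(d>0)&(W[...,0]>.48)&(W[...,0]<.62)&(W[...,1]>.06)&(W[...,1]<.34)
for lo,hi in((.038,.05),(.055,.06),(.064,.08)):
    k=m&(z>lo)&(z<hi);q=W[k]
    if len(q): print(lo,len(q),np.percentile(q,[2,50,98],axis=0).round(4).tolist())
E
```

```text
[0.55671457 0.12971815 0.27063344] [ 0.19  0.05  1.78 -0.    1.32  1.76]
0.038 11998 [[0.5014, 0.1261, 0.0404], [0.557, 0.2216, 0.0447], [0.6072, 0.2974, 0.0472]]
0.055 83 [[0.5061, 0.1783, 0.0552], [0.5143, 0.1888, 0.0581], [0.5789, 0.2708, 0.06]]
0.064 455 [[0.5458, 0.1877, 0.0653], [0.5628, 0.1951, 0.0697], [0.5787, 0.2033, 0.0721]]
```

View pics/w1.png

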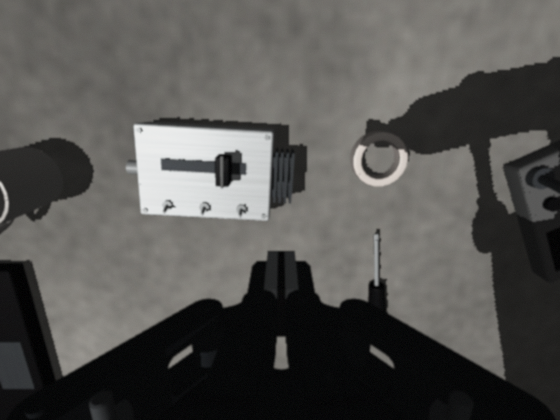

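Wrist view: grip at about (223,168), box (138–272,124–221), fins on the right. Measured grip centre is (0.562, 0.195). I'll descend behind it on the −y side.

Emit:
step_arm:
  motion:
    - [0,0.5,-2.3,5,0]
    - [0,0.5,-2.3,10,0]
    - [0,0.5,-2.3,14,0]
    - [0,0.5,-2.3,17,0]
    - [0,0.5,-2.3,19,0]
    - [0,0.5,-2.3,20.5,0]
    - [0,0.5,-2.3,21.3,0]
    - [0,0.5,-2.3,21.3,0]
    - [0,0.5,-2.3,21.3,0]

```text
time: 3.05
tool_pos: [0.5633, 0.1531, 0.0595]
tcp_rot: [-3.141, 0.001, -0.003]
wrist_force: [-0.6, -0.5, 0.1]
width: 0.002
grip_force: 0.0
```

Emit:
step_arm:
  motion:
    - [0,0,-0.6,0,0]
    - [0,0,-1.2,0,0]
    - [0,0,-1.8,0,0]
    - [0,0.1,-2.4,0,0]
    - [0,0.1,-3.0,0,0]
    - [0,0.1,-3.6,0,0]
    - [0,0.1,-4.2,0,0]
    - [0,0.1,-4.8,0,0]
    - [0,0.1,-4.8,0,0]

```text
time: 3.95
tool_pos: [0.5637, 0.2024, 0.0585]
tcp_rot: [-3.141, -0.001, -0.001]
wrist_force: [-0.4, 0.8, -0.4]
width: -0.0
grip_force: 0.1
```

Emit:
step_arm:
  motion:
    - [0,0,-0.5,0,0]
    - [0,0,-1,0,0]
    - [0,0.1,-1.5,0,0]
    - [0,0.1,-1.5,0,0]

```text
time: 4.35
tool_pos: [0.5637, 0.217, 0.0579]
tcp_rot: [-3.141, -0.001, 0.002]
wrist_force: [0.5, -0.9, -0.2]
width: -0.003
grip_force: 0.2
```

```bash
cat > look.py <<'E'
from h import *
from workcell import bot
p,d=bot.read_camera("top");c=bot.calibration("top")
cv2.imwrite("pics/t2.png",cv2.resize(p[110:220,130:260],None,fx=5,fy=5)[:,:,::-1])
E
python3 look.py
```

```text
(no output)
```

View pics/t2.png

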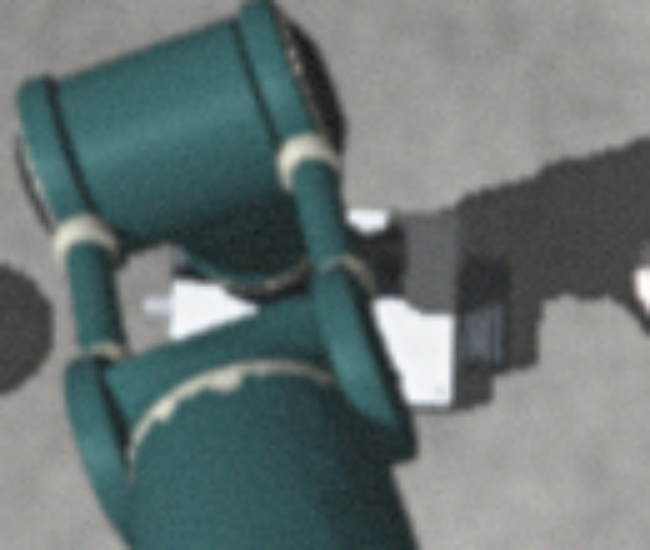

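The arm hides the grip in the top view (box corner at (450,400)), so I'll keep going by feel.

Emit:
step_arm:
  motion:
    - [0,0,-0.5,0,0]
    - [0,0,-1,0,0]
    - [0,0,-1.2,0,0]
    - [0,0,-1.2,0,0]

```text
time: 4.8
tool_pos: [0.5642, 0.2288, 0.0581]
tcp_rot: [-3.141, -0.001, 0.0]
wrist_force: [0.5, -1.7, 0.9]
width: 0.0
grip_force: 0.4
```

```bash
python3 - <<'E'
from h import *
from workcell import bot
p,d,K,Rw,o,s=wrist(bot)
cv2.imwrite("pics/w2.png",p[:,:,::-1]);print(s['tool_pos'],s['wrist_force'])
E
```

```text
[0.56417769 0.22877381 0.05813162] [ 0.45155844 -1.70316316  0.87026471]
```

View pics/w2.png

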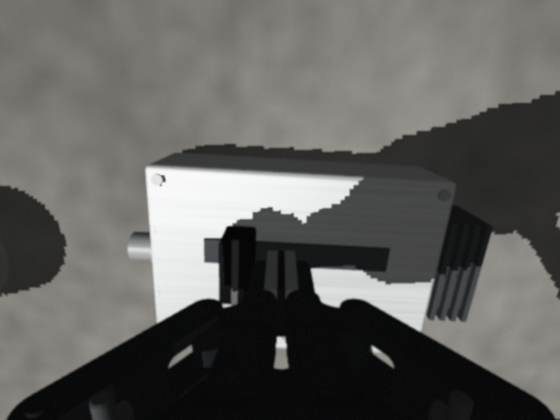

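Wrist view: fingers behind the grip at (222–254, 228–300), slot's socket-side end at column 204. It is near home, so I'll push until the stop is felt.

Emit:
step_arm:
  motion:
    - [0,0,-0.4,0,0]
    - [0,0,-0.8,0,0]
    - [0,0,-0.8,0,0]

```text
time: 5.15
tool_pos: [0.5641, 0.2303, 0.0582]
tcp_rot: [3.131, 0.004, -0.003]
wrist_force: [1.2, -22.2, 4.8]
width: -0.002
grip_force: 11.0
```

Emit:
step_arm:
  motion:
    - [0,0,0.2,0,0]
    - [0,0,0.2,0,0]
    - [0,0,0.2,0,0]
    - [0,0,1,0,0]
    - [0,0,2.2,0,0]
    - [0,0,2.7,-3,0]
    - [0,0,2.7,-7,0]
    - [0,0,2.7,-12,0]
    - [0,0,2.7,-17,0]
    - [0,0,2.7,-21,0]
    - [0,0,2.7,-21,0]
    - [0,0,2.7,-21,0]

```text
time: 6.35
tool_pos: [0.565, 0.2098, 0.2702]
tcp_rot: [-3.14, -0.0, -0.006]
wrist_force: [-1.3, -1.0, -0.6]
width: -0.001
grip_force: 0.0
```

```bash
python3 - <<'E'
from h import *
from workcell import bot
p,d,K,Rw,o,s=wrist(bot)
W=cloud(d,K,Rw,o);z=W[...,2];print(s['tool_pos'],s['tcp_rot'],s['wrist_force'])
m=(d>0)&(W[...,0]>.53)&(W[...,0]<.60)&(W[...,1]>.15)&(W[...,1]<.34)&(z>.063)&(z<.08)
print(m.sum(),np.percentile(W[m],[2,50,98],axis=0).round(4).tolist())
E
```

```text
[0.56501474 0.20975987 0.27023893] [-3.13980669e+00 -3.59491618e-04 -5.52639865e-03] [-1.29707399 -0.96464976 -0.58795238]
442 [[0.549, 0.2434, 0.0648], [0.5657, 0.2509, 0.0697], [0.5816, 0.2587, 0.0721]]
```

Switch is home: grip y is 0.251, box centre plus 30 mm. On to the mic.

Emit:
step_arm:
  motion:
    - [0,-11.5,47.3,0,0]
    - [0,-11.5,47.3,0,0]
    - [0,-11.5,47.3,0,0]
    - [0,-11.5,47.3,0,0]
    - [0,-11.5,47.3,0,0]
    - [0,-11.5,47.3,0,0]
    - [0,-11.5,47.3,0,0]
    - [0,-11.5,47.3,0,0]
    - [0,-11.5,47.3,0,0]
    - [0,-11.5,47.3,0,0]
    - [0,-11.5,47.3,0,0]
    - [0,-11.5,47.3,0,0]
    - [0,-11.5,47.3,0,0]

```text
time: 7.7
tool_pos: [0.4488, -0.2624, 0.2666]
tcp_rot: [-3.139, -0.001, 0.003]
wrist_force: [0.1, 0.1, -0.4]
width: 0.005
grip_force: 0.0
```

```bash
python3 - <<'E'
from h import *
from workcell import bot
p,d,K,Rw,o,s=wrist(bot)
cv2.imwrite("pics/w3.png",p[:,:,::-1])
W=cloud(d,K,Rw,o);z=W[...,2];print(s['tool_pos'],s['wrist_force'])
m=(d>0)&(W[...,0]>.40)&(W[...,0]<.56)&(W[...,1]>-.34)&(W[...,1]<-.2)&(z>.049)&(z<.06)&(p.max(2)<70)
q=W[m][:,:2].astype(np.float32);print(len(q),np.median(q,0),cv2.minAreaRect(q),np.median(W[m][:,2]))
E
```

```text
[ 0.44883206 -0.2623902   0.26662854] [ 0.05322538  0.05648763 -0.39489197]
2877 [ 0.46654493 -0.26690662] ((0.4654380977153778, -0.26607009768486023), (0.05019566789269447, 0.07497059553861618), 26.298049926757812) 0.05369123204707654
```

View pics/w3.png

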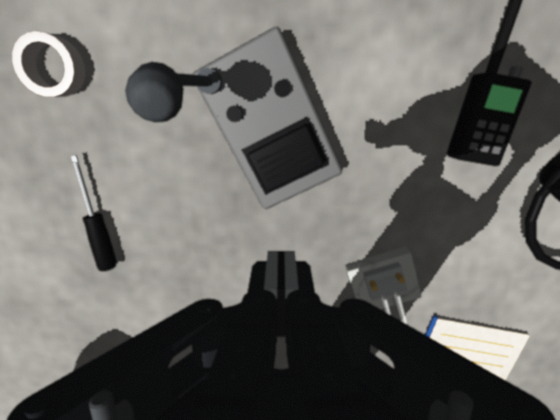

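Wrist view: talk bar at (287,157), mic head at (154,92), both clear of the gripper. Bar centre is (0.4655, −0.266).

Emit:
step_arm:
  motion:
    - [0,1.6,0.4,3,0]
    - [0,1.6,0.4,8,0]
    - [0,1.6,0.4,12,0]
    - [0,1.6,0.4,15.5,0]
    - [0,1.6,0.4,18,0]
    - [0,1.6,0.4,19.5,0]
    - [0,1.6,0.4,20,0]
    - [0,1.6,0.4,20.2,0]
    - [0,1.6,0.4,20.2,0]

```text
time: 8.65
tool_pos: [0.4664, -0.268, 0.0675]
tcp_rot: [3.14, 0.001, 0.003]
wrist_force: [0.3, -0.3, 0.4]
width: 0.001
grip_force: 0.0
```

Emit:
step_arm:
  motion:
    - [0,0,0,0.4,0]
    - [0,0,0,0.8,0]
    - [0,0,0,1.2,0]
    - [0,0,0,1.6,0]
    - [0,0,0,2.0,0]
    - [0,0,0,2.2,0]
    - [0,0,0,2.2,0]
    - [0,0,0,2.2,0]

```text
time: 9.45
tool_pos: [0.4657, -0.268, 0.0452]
tcp_rot: [3.141, -0.0, 0.001]
wrist_force: [-2.3, 1.4, 7.9]
width: 0.002
grip_force: 4.0
```

Emit:
step_arm:
  motion:
    - [0,0,0,0.15,0]
    - [0,0,0,0.3,0]
    - [0,0,0,0.45,0]
    - [0,0,0,0.45,0]
    - [0,0,0,0.45,0]

```text
time: 9.95
tool_pos: [0.4657, -0.268, 0.0419]
tcp_rot: [3.141, 0.0, 0.0]
wrist_force: [-5.9, 2.8, 16.7]
width: -0.001
grip_force: 8.2
```

Emit:
step_arm:
  motion:
    - [0,0,0,0,0]
    - [0,0,0,0,0]
    - [0,0,0,0,0]
    - [0,0,0,0,0]
    - [0,0,0,0,0]
    - [0,0,0,0,0]
    - [0,0,0,0,0]
    - [0,0,0,0,0]
    - [0,0,0,0,0]
    - [0,0,0,0,0]
    - [0,0,0,0,0]
    - [0,0,0,0,0]
    - [0,0,0,0,0]
    - [0,0,0,0,0]
    - [0,0,0,0,0]

```text
time: 11.45
tool_pos: [0.4657, -0.2681, 0.042]
tcp_rot: [3.141, 0.0, 0.001]
wrist_force: [-5.3, 3.1, 16.5]
width: -0.004
grip_force: 8.2
```

Steady at about 17 N with the bar on its stop, so I'm handing in.

```bash
python3 -c "
from workcell import bot
print(bot.finish_job())"
```

```text
the job is handed in; nothing more can be done
None
```

I pushed the slide switch to its end stop on the coax-socket side, then pressed the talk bar fully down and handed the job in at 11.5 s with the fingers still holding it at about 17 N; no verdict came back.

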